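# Sweep the setting rings through the gate into the slot

### The arm

A 6-joint arm with a two-finger parallel gripper is mounted at the origin on a cart in front of the work surface, level with it; the furniture and walls round the work are solid. World frame = base frame: x ahead of the robot, y to its left, z up, the work surface at z = 0. Lengths are in mm, angles in rad, forces in N, time in s.
With the tool pointing down it reaches from about 350 to 725 mm from the base axis. Payload 6 kg.
Tool frame: the origin (TCP) lies on the centre line of the jaws, within the pads' length; the fingertips stand 17 mm ahead of it and the grasp point (between the pads) lies 2 mm behind it (bot.tip_reach is the distance from the TCP to the fingertips, in mm); z points along the fingers, y is the line along which they close (so a half turn about z gives the same grasp; the last joint's range is limited). The gripper opens to 85 mm and grips with 20 to 120 N. Pads are 22 mm wide; open, the fingers measure 114 mm over their backs; the gripper's body (76 mm by 85 mm) begins 54 mm behind the grasp point. The pads swing forward as they close: fully open they stand 13 mm farther back than shut.
Start: joints at [-0.977, 0.04, 0.085, 0, -1.615, -0.334], TCP at [154.143, -579.841, 248.261] pointing down, gripper open.
Joint ranges: [-2.56, 2.56], [-1.29, 2.01], [-1.08, 1.49], [-3.29, 1.98], [-2.81, -0.18], [-2.99, 2.99]. Speed limits (rad/s): [2.57, 2.57, 3.01, 3.14, 3.14, 3.14].

### API

Orientations are given as a unit quaternion [w, x, y, z].
In Python, from rig import bot, optics gives the robot as it stands.
- The arm moves only by the tool carry_out, never from a script. Its argument "commands" is a list of rows, each a list of 7 numbers: the shift along the tool's x, y, z scaled (see below), then the turn, a rotation vector about the tool's x, y, z scaled (see below), then the finger opening in mm, from 0 to 85.4. In form: [[tx, ty, tz, ax, ay, az, jaw], ...]. A call has 1 to 10 rows; each row shifts and turns the commanded pose from where the row before left it, along the tool's axes as they then stand; what a row does not reach is not made up. The controller multiplies each number of a shift by 0.05 m and each number of a turn by 8 degrees. A row lasts 1/10 s, in which the tool goes at most 50 mm and 8.59 degrees, less where a joint would pass 70% of its speed; a pose out of reach is approached as far as the arm can. A call with a number of a shift or a turn outside -1 to 1 is refused whole. A call with a gripper value outside its range is refused whole. The fingers move at their own pace and stop on an object; the grip force is fixed at half the most. Time passes only in rows, so rows that do not move let the fingers close. It gives the time, the measured TCP pose, the force, the opening and the grip force at its end, in the units of the state.
- bot.observe(): the state, without advancing time (a new reading comes with each control period).
- optics.read_camera(name): name is "scene" or "top" or "wrist"; returns (picture, depth): 400x640x3 uint8, red, green, blue; 400x640 float32, mm along the optical axis (not along the pixel's ray), 0 where there is no reading.
- optics.get_calibration(name): a dict with "mtx" (3x3 intrinsics, pixels), "origin" and "rotation" of the camera in the world. Camera axes: x right, y down, z forward; pixel columns grow to the right and rows downward; lengths in mm; the calibration is good to about 2 mm. A picture is of the moment at which its call begins: read the wrist's pose just before it. get_calibration takes no time and is no camera call; for the wrist camera it gives the pose at the moment of the call.
- bot.sign_off(): hands the job in; it is judged then, once.
Trained networks look in the newest picture that a camera, given by its name, has taken for a name from the list of things; names that differ only in an ending like _2 or _b are one class to them, and where a whole thing is asked for, a point or a joint stands for the part that bears it (a point fixed in the world has none). Each returns a list of dicts, best first, with "score" (0 to 1); they miss things now and then, are a little off and sometimes report something else, mostly with a low value. They report only what shows in the picture. A call takes as long as a camera call.
- optics.search_frame(camera, query): "box" ([left, top, right, bottom] in pixels, round what is visible of it).
The state is a dict: "t": time; "joint_pos": joint angles; "joint_vel": joint speeds; "tau": joint torques, N m; "position": TCP position; "tcp_rot": TCP orientation; "ft_force": force on the tool from outside, world axes, zero at the start; "torque": the same for the moment, N m; "width": finger opening in mm; "grip_force": force on a finger pad.
Only numpy, scipy, OpenCV 4.12 (cv2) and the standard library are available. Lean on these libraries where they do the work, as an engineer would, in place of code of your own. Each camera call takes 0.05 s, during which the arm holds its last target. There are 200 camera calls.

### The job

Three small steel setting rings lie loose on the sorting tray. With the fingers, push them along the tray, one at a time in any order, through the narrow gate between the two posts and into the slot behind it, until all three lie flat and wholly inside the slot, past the gate. Only push: do not pick any ring up, tip it or let it ride up on another, and leave the big ring and everything else where it is.

Things in the scene. Friction and masses are not known exactly. Their poses are not given: they have to be found in the camera images.
- tray: fixed sorting tray: 5 mm wooden plate on the bench, no rim. Origin on its underside (plate top z = 5 mm); x points the way the rings travel through the gate (roughly to the robot's right), y across, z up. Open part where rings lie: x -210 to 0 mm, y -130 to 130 mm; the full width goes on to x = 100 mm, then a 100 mm wide tongue carries the slot to x = 200 mm
- gate (a point): point on the plate's top midway between the two gate posts (at tray x = 34, y = 0), axes as the tray's. Posts: round, 12 mm diameter, 18 mm tall, at y = +-34 mm here, so 56 mm clear. Funnel wings 6 mm thick, 16 mm tall run from the posts out and back to tray x = 2, y = +-62 mm. A ring is wholly past the gate when its centre is more than 26 mm beyond this point along x
- slot_end (a point): point on the plate's top at the middle of the end stop's face (at tray x = 190, y = 0). The slot runs from just behind the posts (tray x = 40 mm) to here, 62 mm wide between two rails 8 mm thick and 16 mm tall; open on top, floor is the plate. It holds three rings in a row with 18 mm to spare: a later ring pushes the earlier ones on
- ring_a: small plain steel setting ring lying flat on the tray: 44 mm outside diameter, 14 mm tall, bore about 14 mm, 0.11 kg (one of three alike). Origin at the centre of its underside, z up; its own yaw means nothing
- ring_b: small plain steel setting ring lying flat on the tray: 44 mm outside diameter, 14 mm tall, bore about 14 mm, 0.11 kg (one of three alike). Origin at the centre of its underside, z up; its own yaw means nothing
- ring_c: small plain steel setting ring lying flat on the tray: 44 mm outside diameter, 14 mm tall, bore about 14 mm, 0.11 kg (one of three alike). Origin at the centre of its underside, z up; its own yaw means nothing
- big_ring: bystander: large dark setting ring lying flat on the tray, 70 mm outside diameter, 18 mm tall, too wide for the gate. It may lie at any of the four places where rings lie. Origin at the centre of its underside
- bush: bystander: flanged steel bush standing on the tray beside the slot, flange 50 mm diameter, barrel 34 mm diameter, 35 mm tall. Origin at the centre of its underside
- caliper: bystander: caliper lying behind the tray, 72 x 230 x 19 mm, long along its y. Origin at the centre of its underside
- round_tin: bystander: round tin, white with a dark blue lid, 62 mm diameter, 27 mm tall, to the right of the tray. Origin at the centre of its underside

How it is judged (in metres and radians):
On the way, in this order (a step that is already met when the one before it is completed fails the run):
1. a first ring lies wholly in the slot (((x of ring_a in the frame of gate between 0.026 and 0.142 m and y of ring_a in the frame of gate between -0.013 and 0.013 m and z of ring_a in the frame of gate below 0.003 m and angle between ring_a's own z axis and vertical below 0.1 rad) or (x of ring_b in the frame of gate between 0.026 and 0.142 m and y of ring_b in the frame of gate between -0.013 and 0.013 m and z of ring_b in the frame of gate below 0.003 m and angle between ring_b's own z axis and vertical below 0.1 rad) or (x of ring_c in the frame of gate between 0.026 and 0.142 m and y of ring_c in the frame of gate between -0.013 and 0.013 m and z of ring_c in the frame of gate below 0.003 m and angle between ring_c's own z axis and vertical below 0.1 rad))), for 0.2 s.
2. a second ring lies in the slot with it ((((x of ring_a in the frame of gate between 0.026 and 0.142 m and y of ring_a in the frame of gate between -0.013 and 0.013 m and z of ring_a in the frame of gate below 0.003 m and angle between ring_a's own z axis and vertical below 0.1 rad) and (x of ring_b in the frame of gate between 0.026 and 0.142 m and y of ring_b in the frame of gate between -0.013 and 0.013 m and z of ring_b in the frame of gate below 0.003 m and angle between ring_b's own z axis and vertical below 0.1 rad)) or ((x of ring_a in the frame of gate between 0.026 and 0.142 m and y of ring_a in the frame of gate between -0.013 and 0.013 m and z of ring_a in the frame of gate below 0.003 m and angle between ring_a's own z axis and vertical below 0.1 rad) and (x of ring_c in the frame of gate between 0.026 and 0.142 m and y of ring_c in the frame of gate between -0.013 and 0.013 m and z of ring_c in the frame of gate below 0.003 m and angle between ring_c's own z axis and vertical below 0.1 rad)) or ((x of ring_b in the frame of gate between 0.026 and 0.142 m and y of ring_b in the frame of gate between -0.013 and 0.013 m and z of ring_b in the frame of gate below 0.003 m and angle between ring_b's own z axis and vertical below 0.1 rad) and (x of ring_c in the frame of gate between 0.026 and 0.142 m and y of ring_c in the frame of gate between -0.013 and 0.013 m and z of ring_c in the frame of gate below 0.003 m and angle between ring_c's own z axis and vertical below 0.1 rad)))), for 0.2 s.
3. all three lie in the slot (x of ring_a in the frame of gate between 0.026 and 0.142 m and y of ring_a in the frame of gate between -0.013 and 0.013 m and z of each of ring_a, ring_b, ring_c in the frame of gate below 0.003 m and angle between each of ring_a, ring_b, ring_c's own z axis and vertical below 0.1 rad and x of ring_b in the frame of gate between 0.026 and 0.142 m and y of ring_b in the frame of gate between -0.013 and 0.013 m and x of ring_c in the frame of gate between 0.026 and 0.142 m and y of ring_c in the frame of gate between -0.013 and 0.013 m), for 0.2 s.
At the end, for the whole second after the job is handed in: All three small rings rest flat on the plate inside the slot, each centre more than 26 mm past the middle of the gate (so wholly through it) and within 13 mm of the slot's middle line, at rest; the big ring, bush, caliper and tin are within 15 mm of where they began (all of step 3 and linear speed of each of ring_a, ring_b, ring_c below 0.01 m/s and distance of each of big_ring, bush, caliper, round_tin from where it was at the start of the episode below 0.015 m); the robot touches nothing.
It fails at once if a ring is lifted, tipped or rides up (more than 8 mm off the plate or more than about 20 degrees) (z of any of ring_a, ring_b, ring_c in the frame of gate above 0.008 m or angle between any of ring_a, ring_b, ring_c's own z axis and vertical above 0.35 rad).
It fails at once if a ring falls off the tray (height (world z) of any of ring_a, ring_b, ring_c below 0.001 m).
It fails at once if the big ring, bush, caliper or tin is disturbed (moved more than 15 mm) (distance of any of big_ring, bush, caliper, round_tin from where it was at the start of the episode above 0.015 m).
It also fails if it takes over 64 s, if anything falls off the work surface, if the arm or the gripper's body presses on something with over 40 N, if the wrist force passes 120 N, or if a joint passes its speed limit or range.

## Working session

There is one attempt and no reset: what is moved stays moved. The work goes in short steps, Python scripts to look and compute and a tool call to move; the robot and the scene stay as the last step left them, time stands still between calls to the robot, and variables do not carry over. Pictures are saved under pics/ and viewed, at most 10 in all, crops included, and the job is handed in when it is done.

Besides the shell and the picture viewer there is one more tool, called in YAML: its name, and indented under it one key for each argument. carry_out: Moves the arm, as the interface text tells. Its arguments: {"type":"object","properties":{"commands":{"type":"array"}},"required":["commands"]}

```bash
mkdir -p pics; ls; python3 - <<'E'
from rig import bot, optics
import cv2
s=bot.observe(); print({k:s[k] for k in("t","position","tcp_rot","width","ft_force")}, bot.tip_reach)
for n in("top","scene"):
    p,d=optics.read_camera(n); cv2.imwrite(f"pics/{n}0.png",p[:,:,::-1])
    c=optics.get_calibration(n); print(n,c)
    for q in("ring_a","big_ring","gate","slot_end","bush","tray"):
        try: print(q,[(r["box"],r["score"]) for r in optics.search_frame(n,q)][:5])
        except Exception as e: print(q,e)
E
```

```text
pics
{'t': 0.0, 'position': array([ 154.16632566, -579.56653868,  247.30461741]), 'tcp_rot': array([-1.55859934e-04, -1.29571463e-01,  9.91569723e-01,  8.33877928e-04]), 'width': 85.60526939875369, 'ft_force': array([-0.29074121,  0.12412285, -0.55691363])} 17.0
top {'mtx': array([[361.46243883,   0.        , 316.04324269],
       [  0.        , 361.46243883, 198.30861969],
       [  0.        ,   0.        ,   1.        ]]), 'origin': array([432.04561386,  80.75993354, 859.75692882]), 'rotation': array([-0.06973283,  0.70358818, -0.70358406,  0.07120721])}
ring_a [([224.8, 256.5, 245.2, 275.6], 0.81), ([269.1, 273.8, 284.4, 293.0], 0.71)]
big_ring [([214.4, 208.9, 249.3, 237.5], 0.88)]
gate [([206.0, 188.6, 386.6, 303.5], 0.7)]
slot_end [([206.8, 189.7, 383.7, 301.4], 0.57)]
bush [([312.3, 195.7, 334.8, 220.2], 0.87)]
tray [([205.2, 191.1, 386.4, 302.2], 0.65)]
scene {'mtx': array([[367.33419272,   0.        , 320.31075003],
       [  0.        , 367.33419272, 195.22531608],
       [  0.        ,   0.        ,   1.        ]]), 'origin': array([346.89569319, 574.37539355, 698.20428543]), 'rotation': array([ 0.07202867, -0.19387056,  0.9204333 , -0.33170561])}
ring_a [([363.8, 252.4, 381.6, 268.6], 0.9), ([328.8, 282.5, 349.4, 303.3], 0.65), ([285.1, 228.6, 305.2, 250.1], 0.61)]
big_ring [([271.1, 262.4, 308.2, 296.4], 0.61), ([330.6, 280.1, 349.2, 304.1], 0.53)]
gate [([245.3, 166.1, 409.0, 339.9], 0.65)]
slot_end [([245.0, 162.1, 408.7, 337.4], 0.92)]
bush [([306.6, 185.5, 325.2, 204.1], 0.69)]
tray [([247.4, 164.5, 407.6, 338.6], 0.94)]
```

```bash
python3 - <<'E'
import cv2,numpy as np
p=cv2.imread("pics/top0.png")[170:320,190:400]; cv2.imwrite("pics/top0c.png",cv2.resize(p,None,fx=3.8,fy=3.8,interpolation=cv2.INTER_CUBIC))
E
```

```text
(no output)
```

View pics/top0c.png

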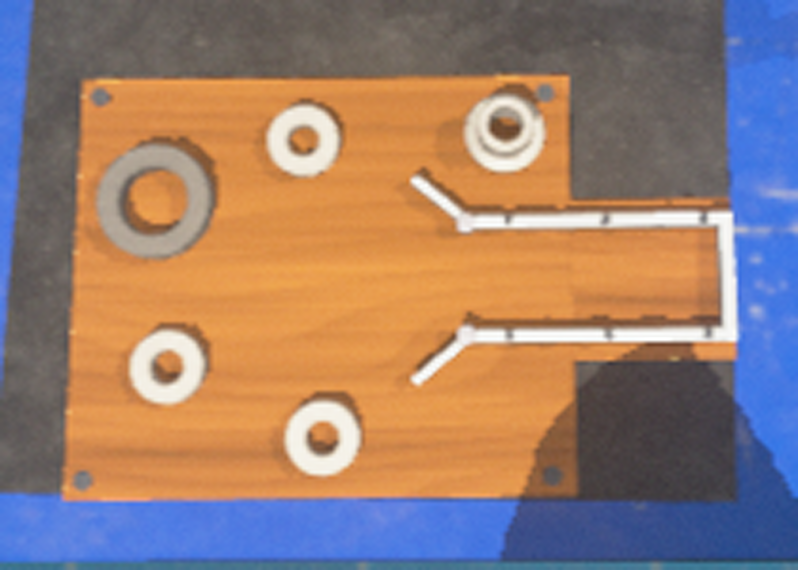

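View pics/scene0.png

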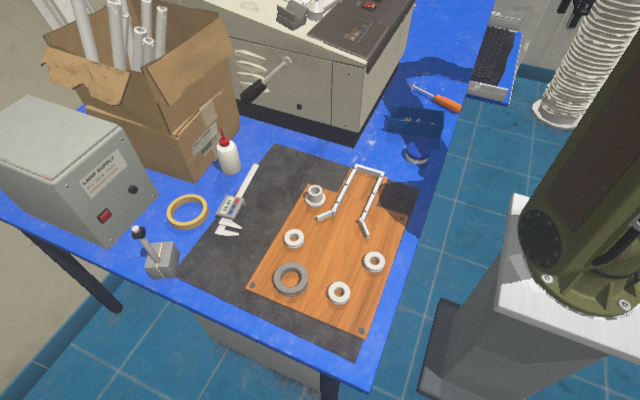

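The top view (crop ×3.8, offset 190,170) shows the small rings at crop (304,139), (168,365) and (323,437). The big ring is at (155,199), the posts at (466,220)/(468,334), the stop face at about x=721 and the bush at (505,130). The scene view agrees, with the caliper beyond the tray and the tin to its right.

```bash
cat > h.py <<'E'
import numpy as np, cv2
from rig import bot, optics
from scipy.spatial.transform import Rotation as R
def cal(n):
    c=optics.get_calibration(n); q=np.array(c["rotation"]); 
    return c["mtx"],np.array(c["origin"]),R.from_quat(q[[1,2,3,0]]).as_matrix()
def p2w(n,uv,z):
    K,o,M=cal(n); uv=np.atleast_2d(uv).astype(float)
    d=(M@np.linalg.inv(K)@np.c_[uv,np.ones(len(uv))].T).T
    return (o+d*((z-o[2])/d[:,2])[:,None])[:,:2]
def cloud(n,d):
    K,o,M=cal(n); v,u=np.mgrid[:400,:640]
    r=np.stack([(u-K[0,2])/K[0,0],(v-K[1,2])/K[1,1],np.ones_like(u)],-1)*d[...,None]
    return r@M.T+o
E
python3 - <<'E'
from h import *
c=lambda l:np.array(l)/3.8+[190,170]-.37
print("posts",p2w("top",c([(466,222),(468,335)]),23).round(1))
print("wing",p2w("top",c([(417,178),(417,379)]),21).round(1))
print("endface mid",p2w("top",c([(721,275)]),21).round(1))
print("corners",p2w("top",c([(83,79),(569,77),(575,497),(65,499)]),5).round(1))
print("rings",p2w("top",c([(304,139),(168,365),(323,437)]),19).round(1))
print("big",p2w("top",c([(155,199)]),23).round(1),"bush",p2w("top",c([(505,125)]),40).round(1))
p,d=optics.read_camera("top"); P=cloud("top",d)
# rings: bright pixels
hsv=cv2.cvtColor(p,cv2.COLOR_RGB2HSV)
m=((hsv[...,1]<60)&(hsv[...,2]>150)).astype(np.uint8)
n,l,st,ce=cv2.connectedComponentsWithStats(m)
for i in range(1,n):
    x,y,w,h,a=st[i]
    if a>80 and 190<x<400 and 170<y<320:
        k=l==i; cn=np.argwhere(k)[:,::-1].astype(np.float32); (cx,cy),r=cv2.minEnclosingCircle(cn)
        print(st[i],cx,cy,r,p2w("top",[(cx,cy)],19).round(1),"zmed",np.median(P[k][:,2]).round(1))
E
```

```text
posts [[530.9  87.8]
 [462.7  86.5]]
wing [[558.3 118.1]
 [436.7 117. ]]
endface mid [[498.7 -67.4]]
corners [[624.4 332.2]
 [625.8  22.4]
 [367.2  22.2]
 [366.2 328.2]]
rings [[583.1 188.6]
 [445.  266.9]
 [402.8 172.7]]
big [[545.  278.5]] bush [[588.   64.1]]
[313 195  20  20 278] 322.5 204.5 10.12432861328125 [[587.2  63.7]] zmed 14.7
[261 198  18  18 211] 269.4285583496094 206.57142639160156 9.285823822021484 [[582.2 189.1]] zmed 17.6
[216 208  29  30 393] 230.06484985351562 222.46652221679688 14.777820587158203 [[544.4 280.2]] zmed 21.8
[298 216  88  55 797] 338.5862121582031 243.0 48.20010757446289 [[496.6  26.8]] zmed 19.3
[224 257  20  19 237] 233.70492553710938 266.3360595703125 9.875730514526367 [[443.5 267.2]] zmed 17.7
[265 276  20  19 242] 274.3863525390625 284.7272644042969 9.871828079223633 [[402.6 173.3]] zmed 17.5
```

```bash
cat >> h.py <<'E'
A=0.013; X=np.array([A,-1,0])/np.hypot(A,1); Y=np.array([-X[1],X[0],0])
G=np.array([496.9,87.2,0]); O=G-34*X
def t2w(x,y,z): return O+x*X+y*Y+[0,0,z]
def w2t(p): p=np.array([p[0],p[1],0])-O; return np.round([p@X,p@Y],1)
RT=np.c_[X,-Y,[0,0,-1]]      # wanted tool axes: x along tray x, z down
def state():
    s=bot.observe(); q=s["tcp_rot"]; return s,np.array(s["position"]),R.from_quat(q[[1,2,3,0]])
def plan(x,y,z,n):
    s,p,r=state(); d=(t2w(x,y,z)-p)/n; rv=(r.inv()*R.from_matrix(RT)).as_rotvec(); st=rv/n; rows=[]
    for i in range(n):
        rows.append(np.r_[r.as_matrix().T@d/50,np.degrees(st)/8].round(2).tolist()); r=r*R.from_rotvec(st)
    return rows
E
python3 - <<'E'
from h import *
for p in [(582.4,189),(444,267.1),(402.6,173.1),(544.5,279.5),(587.5,63.9)]: print(w2t(p))
for r in plan(-67,86,110,20): print(r)
E
```

```text
[-66.7  86.8]
[-146.6  -50.6]
[-53.1 -93.2]
[-157.7   50.1]
[58.5 90.3]
[-0.61, 0.63, 0.14, 0.0, 0.0, -0.47]
[-0.65, 0.59, 0.14, 0.0, 0.0, -0.47]
[-0.69, 0.55, 0.14, 0.0, 0.0, -0.47]
[-0.72, 0.5, 0.14, 0.0, 0.0, -0.47]
[-0.76, 0.45, 0.14, 0.0, 0.0, -0.47]
[-0.78, 0.4, 0.14, 0.0, 0.0, -0.47]
[-0.81, 0.35, 0.14, 0.0, 0.0, -0.47]
[-0.83, 0.29, 0.14, 0.0, 0.0, -0.47]
[-0.85, 0.24, 0.14, 0.0, 0.0, -0.47]
[-0.86, 0.18, 0.14, 0.0, 0.0, -0.47]
[-0.87, 0.12, 0.14, 0.0, 0.0, -0.47]
[-0.88, 0.07, 0.14, 0.0, 0.0, -0.47]
[-0.88, 0.01, 0.14, 0.0, 0.0, -0.47]
[-0.88, -0.05, 0.14, 0.0, 0.0, -0.47]
[-0.87, -0.11, 0.14, 0.0, 0.0, -0.47]
[-0.86, -0.17, 0.14, 0.0, 0.0, -0.47]
[-0.85, -0.22, 0.14, 0.0, 0.0, -0.47]
[-0.83, -0.28, 0.14, 0.0, 0.0, -0.47]
[-0.81, -0.33, 0.14, 0.0, 0.0, -0.47]
[-0.79, -0.39, 0.14, 0.0, 0.0, -0.47]
```

carry_out:
  commands:
    - [-0.61,0.63,0.1,0,0,-0.47,60]
    - [-0.65,0.59,0.1,0,0,-0.47,60]
    - [-0.69,0.55,0.1,0,0,-0.47,60]
    - [-0.72,0.5,0.1,0,0,-0.47,60]
    - [-0.76,0.45,0.1,0,0,-0.47,60]
    - [-0.78,0.4,0.1,0,0,-0.47,60]
    - [-0.81,0.35,0.1,0,0,-0.47,60]
    - [-0.83,0.29,0.1,0,0,-0.47,60]
    - [-0.85,0.24,0.1,0,0,-0.47,60]
    - [-0.86,0.18,0.1,0,0,-0.47,60]

```text
t: 1.75
position: [369.5, -194.4, 198.5]
tcp_rot: [0.001, -0.443, 0.896, -0.0]
ft_force: [1.0, -0.7, 0.2]
width: 60.1
grip_force: 0.0
```

carry_out:
  commands:
    - [-0.87,0.12,0.1,0,0,-0.47,60]
    - [-0.88,0.07,0.1,0,0,-0.47,60]
    - [-0.88,0.01,0.1,0,0,-0.47,60]
    - [-0.88,-0.05,0.1,0,0,-0.47,60]
    - [-0.87,-0.11,0.1,0,0,-0.47,60]
    - [-0.86,-0.17,0.1,0,0,-0.47,60]
    - [-0.85,-0.22,0.1,0,0,-0.47,60]
    - [-0.83,-0.28,0.1,0,0,-0.47,60]
    - [-0.81,-0.33,0.1,0,0,-0.47,60]
    - [-0.79,-0.39,0.1,0,0,-0.47,60]

```text
t: 2.75
position: [586.8, 187.6, 148.2]
tcp_rot: [-0.0, 0.709, -0.706, 0.0]
ft_force: [0.6, 0.1, 0.1]
width: 60.0
grip_force: 0.0
```

```bash
python3 - <<'E'
from h import *
s,p,r=state(); print(s["t"],p.round(1),w2t(p),r.as_matrix().round(3).tolist(),s["width"])
pic,d=optics.read_camera("wrist"); cv2.imwrite("pics/w1.png",pic[:,:,::-1])
for z in plan(-67,86.5,110,2): print(z)
print([(q["box"],q["score"],p2w("wrist",[((q["box"][0]+q["box"][2])/2,(q["box"][1]+q["box"][3])/2)],12)) for q in optics.search_frame("wrist","ring_a")])
E
```

```text
2.75 [586.8 187.6 148.2] [-65.2  91.2] [[0.004, -1.0, 0.0], [-1.0, -0.004, 0.0], [-0.0, -0.0, -1.0]] 59.95851127196733
[0.02, 0.06, 0.35, 0.01, -0.0, -0.01]
[0.02, 0.06, 0.35, 0.01, -0.0, -0.01]
[([299.1, 162.2, 356.0, 221.8], 0.66, array([[581.63341086, 191.40695155]])), ([462.6, 252.1, 517.2, 306.2], 0.59, array([[442.41167201, 268.29681358]])), ([525.9, 143.4, 592.5, 202.2], 0.58, array([[402.24609547, 175.08266646]]))]
```

View pics/w1.png

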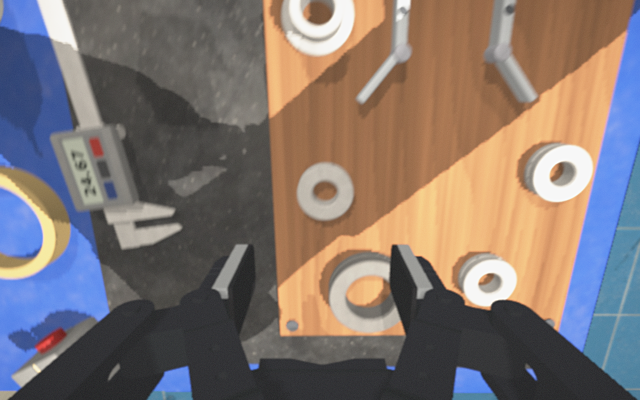

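The wrist view shows ring 1 at (326,192), ring 3 at (559,172), ring 2 at (488,280), the posts at about (402,53)/(498,53) and the fingers at (235,280)/(410,280). The caliper is well clear on the left.

```bash
python3 - <<'E'
from h import *
for n,uv,z in [("posts",[(402,53),(498,53)],23),("r1",[(326,191.5)],19),("r2",[(490,281)],19),("r3",[(560.5,172)],19)]:
    w=p2w("wrist",uv,z); print(n,w.round(1).tolist(),[w2t(a).tolist() for a in w])
for z in plan(-67,87,28,10): print(z)
E
```

```text
posts [[532.9, 90.6], [468.3, 90.2]] [[31.1, 36.0], [30.7, -28.5]]
r1 [[583.0, 188.9]] [[-66.6, 87.4]]
r2 [[446.0, 265.9]] [[-145.3, -48.6]]
r3 [[406.4, 172.8]] [[-52.8, -89.4]]
[-0.0, 0.01, 0.23, 0.0, -0.0, -0.0]
[-0.0, 0.01, 0.23, 0.0, -0.0, -0.0]
[-0.0, 0.01, 0.23, 0.0, -0.0, -0.0]
[-0.0, 0.01, 0.23, 0.0, -0.0, -0.0]
[-0.0, 0.01, 0.23, 0.0, -0.0, -0.0]
[-0.0, 0.01, 0.23, 0.0, -0.0, -0.0]
[-0.0, 0.01, 0.23, 0.0, -0.0, -0.0]
[-0.0, 0.01, 0.23, 0.0, -0.0, -0.0]
[-0.0, 0.01, 0.23, 0.0, -0.0, -0.0]
[-0.0, 0.01, 0.23, 0.0, -0.0, -0.0]
```

carry_out:
  commands:
    - [0,0.02,0.27,0,0,0,60]
    - [0,0.02,0.27,0,0,0,60]
    - [0,0.02,0.27,0,0,0,60]
    - [0,0.02,0.27,0,0,0,60]
    - [0,0,0.27,0,0,0,60]
    - [0,0,0.27,0,0,0,60]
    - [0,0,0.27,0,0,0,60]
    - [0,0,0.27,0,0,0,60]
    - [0,0,0.22,0,0,0,60]
    - [0,0,0.1,0,0,0,60]

```text
t: 3.85
position: [581.5, 185.6, 22.5]
tcp_rot: [0.001, 0.708, -0.707, -0.0]
ft_force: [-0.2, 0.0, -0.0]
width: 60.1
grip_force: 0.0
```

```bash
python3 - <<'E'
from h import *
s,p,r=state(); print(p.round(1),w2t(p),s["ft_force"])
pic,d=optics.read_camera("scene"); cv2.imwrite("pics/s1.png",cv2.resize(pic[200:320,220:380,::-1],None,fx=5,fy=5,interpolation=cv2.INTER_CUBIC))
E
```

```text
[581.5 185.6  22.5] [-63.3  85.9] [-0.20007378  0.03025958 -0.04860504]
```

View pics/s1.png

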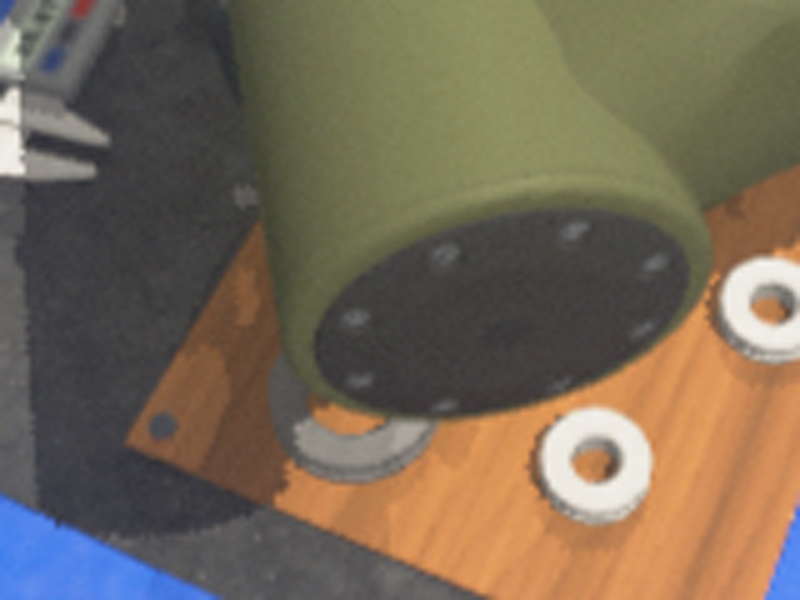

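The arm hides ring 1 in this view. There is no contact force, so the fingers straddle it, and I'll push sideways to the centre line.

carry_out:
  commands:
    - [-0.06,0.1,0,0,0,0,60]
    - [0,0.2,0,0,0,0,60]
    - [0,0.2,0,0,0,0,60]
    - [0,0.2,0,0,0,0,60]
    - [0,0.2,0,0,0,0,60]
    - [0,0.2,0,0,0,0,60]
    - [0,0.2,0,0,0,0,60]
    - [0,0.2,0,0,0,0,60]
    - [0,0.2,0,0,0,0,60]
    - [0,0.12,0,0,0,0,60]

```text
t: 4.9
position: [490.2, 188.7, 24.4]
tcp_rot: [-0.0, 0.708, -0.706, -0.0]
ft_force: [0.5, -0.7, 0.3]
width: 60.2
grip_force: 0.4
```

carry_out:
  commands:
    - [0,0.04,0,0,0,0,60]
    - [0,-0.08,0,0,0,0,60]
    - [0,0,-0.5,0,0,0,60]
    - [0,0,-0.5,0,0,0,40]
    - [-0.6,0,-0.5,0,0,0,16]
    - [-0.6,0,0,0,0,0,16]
    - [0,0,0,0,0,0,16]

```text
t: 5.6
position: [493.4, 251.3, 99.7]
tcp_rot: [-0.001, 0.708, -0.706, -0.0]
ft_force: [0.1, 0.0, -0.1]
width: 16.3
grip_force: 0.0
```

```bash
python3 - <<'E'
from h import *
s,p,r=state(); print(s["t"],p.round(1),w2t(p),s["width"])
pic,d=optics.read_camera("wrist"); cv2.imwrite("pics/w2.png",pic[:,:,::-1])
for q in optics.search_frame("wrist","ring_a"):
    b=q["box"]; print(np.round(b),q["score"],w2t(p2w("wrist",[((b[0]+b[2])/2,(b[1]+b[3])/2)],14)[0]))
E
```

```text
5.6 [493.4 251.3  99.7] [-130.1   -1.3] 16.253431389413162
[278.  79. 355. 154.] 0.83 [-68.1   0.7]
[367. 199. 432. 267.] 0.8 [-144.7  -53.2]
[436.  43. 519. 124.] 0.62 [-50.6 -93.7]
[ 96.   1. 546. 306.] 0.25 [-90.9  -1.9]
```

View pics/w2.png

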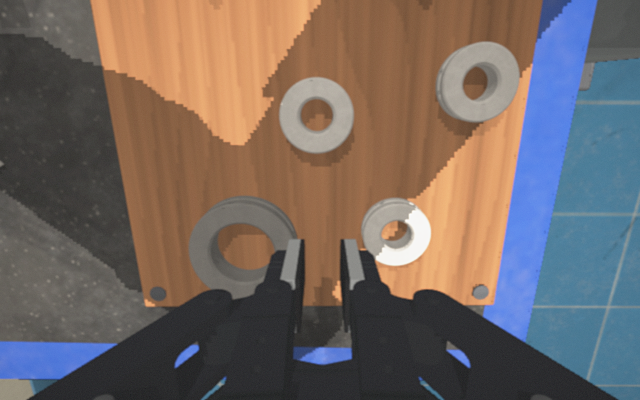

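Ring 1 is at wrist pixel (317,115), which is tray (-68, 0.7). It is centred, so I'll drop in behind it and push.

carry_out:
  commands:
    - [0.22,-0.01,0.2,0,0,-0.08,16]
    - [0.22,-0.01,0.3,0,0,0,16]
    - [0,0,0.3,0,0,0,16]
    - [0,0,0.3,0,0,0,16]
    - [0,0,0.3,0,0,0,16]
    - [0,0,0.09,0,0,0,16]
    - [0,0,0,0,0,0,16]

```text
t: 6.4
position: [493.9, 226.5, 24.0]
tcp_rot: [0.001, 0.712, -0.703, 0.0]
ft_force: [0.2, 0.6, 0.5]
width: 15.9
grip_force: 0.0
```

carry_out:
  commands:
    - [0.1,0,0,0,0,0,16]
    - [0.15,0,0,0,0,0,16]
    - [0.2,0,0,0,0,0,16]
    - [0.2,0,0,0,0,0,16]
    - [0.2,0,0,0,0,0,16]
    - [0.2,0,0,0,0,0,16]
    - [0.2,0,0,0,0,0,16]
    - [0.2,0,0,0,0,0,16]
    - [0.2,0,0,0,0,0,16]
    - [0,0,0,0,0,0,16]

```text
t: 7.4
position: [495.1, 142.9, 24.7]
tcp_rot: [0.0, 0.711, -0.703, -0.0]
ft_force: [-0.1, 0.2, -0.5]
width: 15.7
grip_force: 0.0
```

```bash
python3 - <<'E'
from h import *
s,p,r=state(); print(s["t"],p.round(1),w2t(p),s["width"],s["ft_force"].round(1))
pic,d=optics.read_camera("wrist"); cv2.imwrite("pics/w3.png",pic[:,:,::-1])
for q in optics.search_frame("wrist","ring_a"):
    b=q["box"]; print(np.round(b),q["score"],w2t(p2w("wrist",[((b[0]+b[2])/2,(b[1]+b[3])/2)],14)[0]))
E
```

```text
7.4 [495.1 142.9  24.7] [-21.8  -1.1] 15.743655172897556 [-0.1  0.2 -0.5]
[264. 142. 376. 247.] 0.95 [10.4 -0.4]
[469. 278. 572. 359.] 0.72 [-50.3 -93.9]
```

View pics/w3.png

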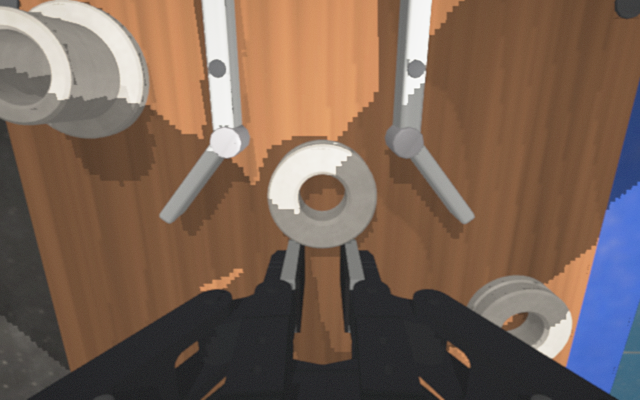

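Ring 1 sits in the finger notch at (322,195), just before the posts at (227,142)/(405,142). It is about 2 mm right of the middle, so I'll correct slightly and push through.

carry_out:
  commands:
    - [0.12,-0.02,0,0,0,0,16]
    - [0.14,-0.01,0,0,0,0,16]
    - [0.14,-0.01,0,0,0,0,16]
    - [0.14,0,0,0,0,0,16]
    - [0.14,0,0,0,0,0,16]
    - [0.14,0,0,0,0,0,16]
    - [0.14,0,0,0,0,0,16]
    - [0.14,0,0,0,0,0,16]
    - [0.1,0,0,0,0,0,16]
    - [0,0,0,0,0,0,16]

```text
t: 8.5
position: [497.9, 83.6, 24.8]
tcp_rot: [0.0, 0.711, -0.703, -0.0]
ft_force: [-1.0, -0.1, -0.3]
width: 16.1
grip_force: 0.0
```

```bash
python3 - <<'E'
from h import *
s,p,r=state(); print(s["t"],p.round(1),w2t(p),s["width"],s["ft_force"].round(1))
pic,d=optics.read_camera("wrist"); cv2.imwrite("pics/w4.png",pic[:,:,::-1])
for q in optics.search_frame("wrist","ring_a"):
    b=q["box"]; print(np.round(b),q["score"],w2t(p2w("wrist",[((b[0]+b[2])/2,(b[1]+b[3])/2)],14)[0]))
E
```

```text
8.5 [497.9  83.6  24.8] [37.6  1. ] 16.08514931670628 [-1.  -0.1 -0.3]
[268. 142. 379. 250.] 0.86 [69.3  0.3]
```

carry_out:
  commands:
    - [-0.1,0,0,0,0,0,16]
    - [-0.1,0,-0.5,0,0,0,16]
    - [0,0,-0.6,0,0,0,16]
    - [-0.5,0.45,-0.4,0,0,0,40]
    - [-0.5,0.45,0,0,0,0,60]
    - [-0.5,0.45,0,0,0,0,60]
    - [-0.2,0.45,0,0,0,0,60]
    - [0,0,0,0,0,0,60]

```text
t: 9.4
position: [405.1, 179.9, 100.1]
tcp_rot: [-0.001, 0.713, -0.701, -0.0]
ft_force: [1.1, -1.0, -0.1]
width: 60.2
grip_force: 0.0
```

```bash
cat > look.py <<'E'
from h import *
s,p,r=state(); print(s["t"],p.round(1),w2t(p),s["width"],s["ft_force"].round(1))
pic,d=optics.read_camera("wrist")
for q in optics.search_frame("wrist","ring_a"):
    b=q["box"]; print(np.round(b),q["score"],w2t(p2w("wrist",[((b[0]+b[2])/2,(b[1]+b[3])/2)],14)[0]))
E
python3 look.py
```

```text
9.4 [405.1 179.9 100.1] [-59.9 -90.5] 60.17686607817892 [ 1.1 -1.  -0.1]
[294. 167. 358. 235.] 0.8 [-53.5 -91.4]
[244. 289. 297. 349.] 0.69 [-143.7  -51.6]
[115.   2. 201.  29.] 0.58 [55.4  2.7]
```

carry_out:
  commands:
    - [0.13,0.02,0.2,0,0,0,60]
    - [0,0,0.3,0,0,0,60]
    - [0,0,0.3,0,0,0,60]
    - [0,0,0.3,0,0,0,60]
    - [0,0,0.3,0,0,0,60]
    - [0,0,0.11,0,0,0,60]
    - [0,-0.1,0,0,0,0,60]
    - [0,-0.15,0,0,0,0,60]
    - [0,-0.2,0,0,0,0,60]
    - [0,-0.2,0,0,0,0,60]

```text
t: 10.5
position: [439.6, 172.2, 25.0]
tcp_rot: [-0.001, 0.712, -0.703, 0.0]
ft_force: [-1.5, -0.9, 1.3]
width: 60.1
grip_force: 0.5
```

carry_out:
  commands:
    - [0,-0.2,0,0,0,0,60]
    - [0,-0.2,0,0,0,0,60]
    - [0,-0.2,0,0,0,0,60]
    - [0,-0.2,0,0,0,0,60]
    - [0,-0.2,0,0,0,0,60]
    - [0,-0.2,0,0,0,0,60]
    - [0,-0.12,0,0,0,0,60]
    - [0,0,0,0,0,0,60]

```text
t: 11.3
position: [505.0, 172.8, 24.1]
tcp_rot: [0.0, 0.711, -0.703, 0.0]
ft_force: [-0.1, 0.2, -1.0]
width: 59.9
grip_force: 0.0
```

```bash
python3 look.py
```

```text
11.3 [505.  172.8  24.1] [-51.5   9.2] 59.94826656562236 [-0.1  0.2 -1. ]
[302.   0. 388.  22.] 0.75 [50.2  0.2]
[290. 215. 390. 315.] 0.64 [-51.    0.4]
[456. 388. 469. 400.] 0.53 [-123.4  -62. ]
```

carry_out:
  commands:
    - [0,0.06,0,0,0,0,60]
    - [0,0,-0.5,0,0,0,60]
    - [-0.4,0.06,-0.3,0,0,0,40]
    - [-0.4,0.05,0,0,0,0,16]
    - [0,0,0,0,0,0,16]
    - [0,0,0.3,0,0,0,16]
    - [0,0,0.3,0,0,0,16]
    - [0,0,0.2,0,0,0,16]
    - [0,0,0,0,0,0,16]

```text
t: 12.3
position: [494.9, 211.8, 23.0]
tcp_rot: [0.001, 0.711, -0.703, 0.0]
ft_force: [0.7, -0.5, -0.1]
width: 15.8
grip_force: 0.0
```

```bash
python3 look.py
```

```text
12.3 [494.9 211.8  23. ] [-90.6  -0.4] 15.82764706640694 [ 0.7 -0.5 -0.1]
[267. 128. 373. 235.] 0.94 [-51.7   0.4]
[423. 344. 471. 400.] 0.79 [-147.9  -61.1]
[  0.   0. 639. 400.] 0.29 [-59.6   0.5]
```

carry_out:
  commands:
    - [0.1,0,-0.02,0,0,0,16]
    - [0.16,0,0,0,0,0,16]
    - [0.2,-0.01,0,0,0,0,16]
    - [0.2,-0.01,0,0,0,0,16]
    - [0.2,-0.01,0,0,0,0,16]
    - [0.2,0,0,0,0,0,16]
    - [0.2,0,0,0,0,0,16]
    - [0.1,0,0,0,0,0,16]
    - [0,0,0,0,0,0,16]

```text
t: 13.3
position: [497.7, 144.0, 25.4]
tcp_rot: [-0.0, 0.711, -0.703, -0.0]
ft_force: [0.4, 0.1, 1.2]
width: 16.1
grip_force: 0.0
```

```bash
python3 look.py
```

```text
13.3 [497.7 144.   25.4] [-22.8   1.6] 16.07772384049141 [0.4 0.1 1.2]
[260.   4. 390. 102.] 0.82 [64.3  0.5]
[270. 141. 375. 248.] 0.7 [9.4 1.4]
```

carry_out:
  commands:
    - [0.12,0,0,0,0,0,16]
    - [0.14,0,0,0,0,0,16]
    - [0.14,0,0,0,0,0,16]
    - [0.14,0,0,0,0,0,16]
    - [0.14,0,0,0,0,0,16]
    - [0.14,0,0,0,0,0,16]
    - [0.14,0,0,0,0,0,16]
    - [0.14,0,0,0,0,0,16]
    - [0.12,0,0,0,0,0,16]
    - [0,0,0,0,0,0,16]

```text
t: 14.4
position: [498.3, 82.9, 25.2]
tcp_rot: [0.0, 0.711, -0.703, -0.0]
ft_force: [0.9, -0.5, -0.6]
width: 16.0
grip_force: 0.0
```

```bash
python3 look.py
```

```text
14.4 [498.3  82.9  25.2] [38.3  1.4] 15.99085766795132 [ 0.9 -0.5 -0.6]
[260.  24. 384. 147.] 0.88 [114.2   1.3]
[269. 146. 374. 249.] 0.55 [69.3  1.6]
```

carry_out:
  commands:
    - [-0.1,0,0,0,0,0,16]
    - [-0.1,0,-0.5,0,0,0,16]
    - [0,0,-0.6,0,0,0,16]
    - [-0.7,0.2,-0.4,0,0,0,16]
    - [-0.7,0.2,0,0,0,0,16]
    - [-0.7,0.2,0,0,0,0,16]
    - [-0.7,0.2,0,0,0,0,16]
    - [-0.7,0.2,0,0,0,0,16]
    - [-0.7,0.05,0,0,0,0,16]
    - [0,0,0,0,0,0,16]

```text
t: 15.5
position: [442.1, 306.6, 100.0]
tcp_rot: [0.0, 0.713, -0.701, -0.0]
ft_force: [-0.0, -0.3, 0.6]
width: 15.8
grip_force: 0.0
```

```bash
python3 look.py
```

```text
15.5 [442.1 306.6 100. ] [-186.1  -51.9] 15.843933170970013 [-0.  -0.3  0.6]
[283. 111. 356. 186.] 0.55 [-143.8  -50. ]
```

carry_out:
  commands:
    - [0,-0.03,0.3,0,0,0,16]
    - [0,0,0.3,0,0,0,16]
    - [0,0,0.3,0,0,0,16]
    - [0,0,0.3,0,0,0,16]
    - [0,0,0.2,0,0,0,16]
    - [0,0,0.1,0,0,0,16]
    - [0.1,0,0,0,0,0,16]
    - [0.15,0,0,0,0,0,16]
    - [0.2,0,0,0,0,0,16]
    - [0.2,0,0,0,0,0,16]

```text
t: 16.6
position: [445.3, 270.0, 26.0]
tcp_rot: [-0.001, 0.712, -0.703, -0.0]
ft_force: [0.0, 1.1, 0.3]
width: 16.0
grip_force: 0.4
```

carry_out:
  commands:
    - [0.2,0,0,0,0,0,16]
    - [0.2,0,0,0,0,0,16]
    - [0.2,0,0,0,0,0,16]
    - [0.2,0,0,0,0,0,16]
    - [0.2,0,0,0,0,0,16]
    - [0.2,0,0,0,0,0,16]
    - [0.1,0,0,0,0,0,16]
    - [-0.1,0,0,0,0,0,16]
    - [0,0,-0.6,0,0,0,16]
    - [0,0,-0.6,0,0,0,60]

```text
t: 17.6
position: [445.2, 210.2, 84.9]
tcp_rot: [0.002, 0.712, -0.703, 0.0]
ft_force: [0.4, 0.7, -0.0]
width: 29.6
grip_force: 0.0
```

```bash
python3 look.py
```

```text
17.6 [445.2 210.2  84.9] [-89.7 -50.1] 29.63679471284542 [ 0.4  0.7 -0. ]
[285. 115. 361. 197.] 0.96 [-54.8 -47.9]
```

carry_out:
  commands:
    - [0.35,-0.03,0,0,0,0,60]
    - [0.35,0,0,0,0,0,60]
    - [0,0,0.2,0,0,0,60]
    - [0,0,0.3,0,0,0,60]
    - [0,0,0.3,0,0,0,60]
    - [0,0,0.3,0,0,0,60]
    - [0,0,0.1,0,0,0,60]
    - [0,0,0,0,0,0,60]
    - [0,-0.1,0,0,0,0,60]
    - [0,-0.15,0,0,0,0,60]

```text
t: 18.7
position: [461.0, 176.1, 26.1]
tcp_rot: [-0.001, 0.712, -0.702, 0.0]
ft_force: [-0.3, -0.3, -0.1]
width: 60.0
grip_force: 0.3
```

carry_out:
  commands:
    - [0,-0.18,0,0,0,0,60]
    - [0,-0.18,0,0,0,0,60]
    - [0,-0.18,0,0,0,0,60]
    - [0,-0.18,0,0,0,0,60]
    - [0,-0.12,0,0,0,0,60]
    - [0,0,0,0,0,0,60]

```text
t: 19.3
position: [503.1, 176.2, 25.1]
tcp_rot: [0.0, 0.711, -0.703, 0.0]
ft_force: [0.0, 0.9, 0.1]
width: 59.9
grip_force: 0.0
```

```bash
python3 look.py
```

```text
19.3 [503.1 176.2  25.1] [-54.9   7.3] 59.911275382264236 [0.  0.9 0.1]
[293. 199. 394. 305.] 0.82 [-48.4  -3. ]
[309.   2. 368.   8.] 0.56 [48.9  0.7]
```

carry_out:
  commands:
    - [0,0.06,0,0,0,0,60]
    - [0,0,-0.5,0,0,0,60]
    - [-0.4,0.06,-0.3,0,0,0,40]
    - [-0.36,0.05,0,0,0,0,16]
    - [0,0,0,0,0,0,16]
    - [0,0,0.3,0,0,0,16]
    - [0,0,0.3,0,0,0,16]
    - [0,0,0.2,0,0,0,16]
    - [0,0,0,0,0,0,16]

```text
t: 20.3
position: [492.7, 213.2, 23.4]
tcp_rot: [0.001, 0.711, -0.703, 0.0]
ft_force: [0.9, -0.1, 0.1]
width: 16.3
grip_force: 0.0
```

```bash
python3 look.py
```

```text
20.3 [492.7 213.2  23.4] [-92.   -2.5] 16.331467668104263 [ 0.9 -0.1  0.1]
[264. 112. 376. 227.] 0.58 [-48.6  -1.7]
```

carry_out:
  commands:
    - [0.12,0,-0.02,0,0,0,16]
    - [0.18,0,0,0,0,0,16]
    - [0.2,-0.01,0,0,0,0,16]
    - [0.2,-0.02,0,0,0,0,16]
    - [0.2,-0.02,0,0,0,0,16]
    - [0.2,-0.02,0,0,0,0,16]
    - [0.2,0,0,0,0,0,16]
    - [0.1,0,0,0,0,0,16]
    - [0,0,0,0,0,0,16]

```text
t: 21.3
position: [497.8, 143.5, 26.4]
tcp_rot: [-0.0, 0.711, -0.703, 0.0]
ft_force: [-0.3, -0.5, 0.5]
width: 16.2
grip_force: 0.0
```

```bash
python3 look.py
```

```text
21.3 [497.8 143.5  26.4] [-22.3   1.6] 16.21648044784761 [-0.3 -0.5  0.5]
[261.   2. 382. 101.] 0.94 [65.5  1.7]
[273. 138. 380. 246.] 0.83 [10.6 -0.2]
```

carry_out:
  commands:
    - [0.12,0,0.01,0,0,0,16]
    - [0.14,0,0,0,0,0,16]
    - [0.14,0,0,0,0,0,16]
    - [0.14,0,0,0,0,0,16]
    - [0.14,0,0,0,0,0,16]
    - [0.14,0,0,0,0,0,16]
    - [0.14,0,0,0,0,0,16]
    - [0.14,0,0,0,0,0,16]
    - [0.1,0,0,0,0,0,16]
    - [0,0,0,0,0,0,16]

```text
t: 22.4
position: [498.3, 83.4, 25.7]
tcp_rot: [0.0, 0.711, -0.703, 0.0]
ft_force: [0.4, -0.0, -0.9]
width: 15.9
grip_force: 0.1
```

```bash
python3 look.py
```

```text
22.4 [498.3  83.4  25.7] [37.9  1.4] 15.947403598775004 [ 0.4 -0.  -0.9]
[273.   2. 371.  24.] 0.76 [139.    1.1]
[269. 145. 378. 249.] 0.7 [69.3  0.4]
[264.  25. 384. 147.] 0.56 [113.6   0.3]
```

Now back out, lift clear and verify.

carry_out:
  commands:
    - [-0.1,0,0,0,0,0,16]
    - [-0.2,0,-0.4,0,0,0,16]
    - [-0.3,0,-0.8,0,0,0,16]
    - [-0.6,0,-0.8,0,0,0,16]
    - [-0.4,0,-0.6,0,0,0,16]
    - [0,0,0,0,0,0,16]

```text
t: 23.1
position: [499.1, 167.2, 160.9]
tcp_rot: [-0.004, 0.712, -0.702, 0.001]
ft_force: [-0.6, -0.3, 0.3]
width: 15.9
grip_force: 0.0
```

```bash
python3 - <<'E'
exec(open("look.py").read())
cv2.imwrite("pics/wf.png",pic[:,:,::-1])
E
```

```text
23.1 [499.1 167.2 160.9] [-46.    3.3] 15.8555303829686 [-0.6 -0.3  0.3]
[298.   0. 361.  62.] 0.65 [70.4 -3.7]
[152.   0. 510. 345.] 0.19 [-32.7  -5.5]
```

View pics/wf.png

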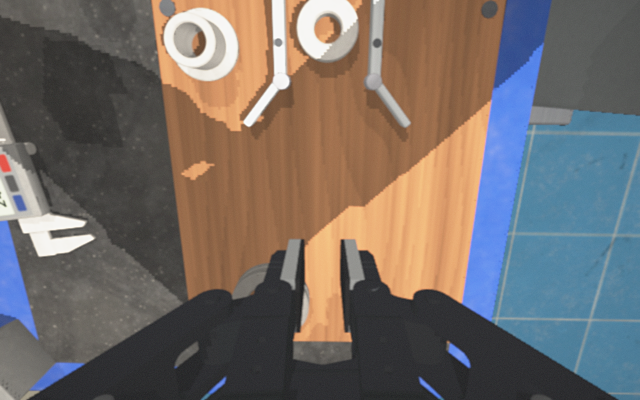

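The last ring at (327,30) lies flat, fully past the posts at row 81. The other two are ahead of it in the slot, as the previous look showed, and the bystanders have not moved.

```bash
python3 -c "
from rig import bot
print(bot.sign_off())"
```

```text
the job is handed in; nothing more can be done
None
```

I pushed all three small rings through the gate into the slot; in the last pictures they lay flat, the rearmost about 35 mm past the gate, and no bystander looked moved. I handed the job in at about 23 s; no verdict was returned.

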